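Hang the red ear defenders on the bench rack

TASK

Put the red ear defenders away on the yellow rack: hang them by the headband over the steel bar, square across it with one ear cup on each side, then let go so that they hang still. Leave the blue pair standing where it is.

Things in the scene. Friction and masses are not known exactly. Their poses are not given: they have to be found in the camera images.
- red_muffs_mid (a point): Red ear defenders, rigid, 240 g, standing on their cups, 160 high, 180 wide. Point: centre, 80 above the cups' undersides, 80 below the top. x: level, through the arch (bar's way); y: cup to cup; z: up. Cups: 64 along x, 86 high, gap between them 90. Headband crown: padded, 34 wide along x, 20 thick (60 to 80 above the point), level for 28 along y: pinch it there across its 34 mm width
- blue_muffs_mid (a point): The blue ear defenders, to be left alone: same shape, size and point as the red pair, standing nearby.
- bar_mid (a point): Middle of the rack's steel bar, on its axis: level, 20 mm in diameter, 155 above the bench, fixed. y: along the bar; z: up. Two yellow posts, 22 mm square, 165 high, stand 140 either side along y on flat feet 120 long; beneath the bar it is open. Ear defenders hung on it have their mid point about 50 mm below this point, cups 25 clear of the bench.
There are look-alikes about, which are no part of the job. Of the things that look like the part that bears red_muffs_mid, the middle-sized one is meant.

How it is judged:
At the end, for the whole second after the job is handed in: Red pair hangs at rest on the bar between the posts, a cup each side: mid point 35-68 mm below the bar's axis, within 35 mm of it sideways and 110 mm of its middle; upright within 15 deg, arch in line with the bar within 23 deg. Blue pair upright, within 30 mm of its start (z of red_muffs_mid in the frame of bar_mid between -0.068 and -0.035 m and x of red_muffs_mid in the frame of bar_mid between -0.035 and 0.035 m and y of red_muffs_mid in the frame of bar_mid between -0.11 and 0.11 m and angle between red_muffs_mid's own z axis and vertical below 0.26 rad and angle between the x axis of red_muffs_mid and the y axis of bar_mid, either way round below 0.4 rad and linear speed of red_muffs below 0.05 m/s and angular speed of red_muffs below 0.4 rad/s and distance of blue_muffs_mid from where it was at the start of the episode below 0.03 m and angle between blue_muffs_mid's own z axis and vertical below 0.15 rad); the robot touches nothing.
It fails at once if the blue pair is shoved more than 30 mm or tipped more than 30 degrees (distance of blue_muffs_mid from where it was at the start of the episode above 0.03 m or angle between blue_muffs_mid's own z axis and vertical above 0.52 rad).
It also fails if it takes over 43 s, if anything falls off the work surface, if the arm or the gripper's body presses on something with over 40 N, if the wrist force passes 120 N, or if a joint passes its speed limit or range.

ROBOT

A 6-joint arm with a two-finger parallel gripper is mounted at the origin on the work surface. World frame = base frame: x ahead of the robot, y to its left, z up, the work surface at z = 0. Lengths are in m, angles in rad, forces in N, time in s.
With the tool pointing down it reaches from about 0.225 to 0.875 m from the base axis. Payload 3.4 kg.
Tool frame: the origin (TCP) lies midway between the tips of the shut fingers; the grasp point (between the pads) lies 19 mm behind it; z points along the fingers, x is the direction in which the jaws open and shut, and the axes are right-handed (so a half turn about z gives the same grasp; the last joint's range is limited). The gripper opens to 85 mm and grips with 20 to 120 N. Pads are 22 mm wide; open, the fingers measure 114 mm over their backs; the gripper's body (76 mm by 85 mm) begins 54 mm behind the grasp point. The pads swing forward as they close: fully open they stand 13 mm farther back than shut.
Start: joints at [1.124, 0.276, 1.505, -0, 1.361, -0.121], TCP at [0.184, 0.545, 0.231] pointing down, gripper open.
Joint ranges: [-2.89, 2.89], [-0.75, 2.08], [0.22, 2.7], [-1.18, 4.32], [0.11, 2.71], [-2.7, 2.7]. Speed limits (rad/s): [2.57, 2.57, 3.14, 3.14, 3.14, 3.14].

INTERFACE

Orientations are given as [roll, pitch, yaw] about the fixed x, y, z axes, in that order (R = Rz(yaw) Ry(pitch) Rx(roll)).
In Python, from plant import * gives the robot as it stands. The module is installed in compiled form; this text tells all that it offers.
- The arm moves only by the tool carry_out, never from a script. Its arguments are lists of equal length, an entry for each row: "xyz": the shift along the tool's x, y, z in mm, a list of three; "yaw": the turn about the tool's z in rad; "hand": the finger opening in mm, from 0 to 85.4. A call has 1 to 5 rows; each row shifts and turns the pose as measured when the row begins, along the tool's axes as they then stand; what a row does not reach is not made up. A row lasts 1/8 s, in which the tool goes at most 62.5 mm and 10.7 degrees, less where a joint would pass 70% of its speed; a pose out of reach is approached as far as the arm can. A call is refused whole if a number of a shift passes 62.5 or a number of a turn 0.188, either way. A call with a gripper value outside its range is refused whole. The fingers move at their own pace and stop on an object; "grip_force" is the grip in N (left out, the last holds). Time passes only in rows, so rows that do not move let the fingers close. It gives the time, the measured TCP pose, the force and the opening at its end, in the units of the state.
- sense(): the state, without advancing time (a new reading comes with each control period).
- get_image(name): name is "scene" or "top" or "wrist"; returns a dict with "frame" (384x512x3 uint8, red, green, blue), "K" (3x3 intrinsics, pixels), "D" ([k1, k2, p1, p2, k3] as OpenCV has them; the pictures are not rectified), "extrinsics" (4x4, takes a point from world to camera coordinates); the wrist camera has in their place "mount" (4x4, takes a point from camera to tool coordinates, whose origin is the TCP and whose axes are the tool frame's). Camera axes: x right, y down, z forward; pixel columns grow to the right and rows downward; lengths in m; the calibration is good to about 2 mm. A picture is of the moment at which its call begins: read the wrist's pose just before it. There is no depth.
- hand_in(): hands the job in, once; it reports no verdict.
The state is a dict: "clock": time; "q": joint angles; "dq": joint speeds; "joint_torque": joint torques, N m; "tool_pos": TCP position; "orientation": TCP orientation; "wrist_force": force on the tool from outside, world axes, zero at the start; "moment": the same for the moment, N m; "gripper_width": opening from 0.0 (shut) to 1.0 (fully open).
Only numpy, scipy, OpenCV 4.12 (cv2) and the standard library are available. Lean on these libraries where they do the work, as an engineer would, in place of code of your own. Each camera call takes 0.05 s, during which the arm holds its last target.

## Working session

There is one attempt and no reset: what is moved stays moved. The work goes in short steps, Python scripts to look and compute and a tool call to move; the robot and the scene stay as the last step left them, time stands still between calls to the robot, and variables do not carry over. Pictures are saved under pics/ and viewed, and the job is handed in when it is done.

Besides the shell and the picture viewer there is one more tool, called after ">>>" as name([rows], argument=value, ...), one row to a line, values as JSON. carry_out: Moves the arm, as the interface text tells. Its arguments: {"type":"object","properties":{"xyz":{"type":"array"},"yaw":{"type":"array"},"hand":{"type":"array"},"grip_force":{"type":"number"}},"required":["xyz","yaw","hand"]}

```bash
mkdir -p pics
cat > h.py <<'E'
from plant import *
import numpy as np, cv2
def grab(n,tag):
    s=sense(); r=get_image(n)
    cv2.imwrite(f'pics/{tag}.png',r['frame'][:,:,::-1])
    np.savez(f'{tag}.npz',frame=r['frame'],K=r['K'],D=r['D'],E=r.get('extrinsics',np.eye(4)),M=r.get('mount',np.eye(4)),p=s['tool_pos'],o=s['orientation'])
    return r
E
python3 - <<'E'
from h import *
s=sense(); print(s)
for n in ['scene','top','wrist']: r=grab(n,n+'0'); print(n,r['K'].tolist(),r['D'],r.get('extrinsics',r.get('mount')))
E
```

```text
{'clock': 0.0, 'q': array([ 1.12398593e+00,  2.76580829e-01,  1.50616710e+00, -2.56421678e-05,
        1.36068766e+00, -1.21043817e-01]), 'dq': array([ 1.85399128e-06,  1.23244537e-03, -6.48552153e-04, -1.29594694e-03,
       -1.95524948e-03, -7.97828286e-04]), 'joint_torque': array([-6.92501708e-04, -4.16774976e+01, -2.45811921e+01, -1.73593376e-04,
        1.08361157e-02,  1.42743588e-05]), 'tool_pos': array([0.18382115, 0.54425137, 0.23043426]), 'orientation': array([-3.14139501e+00,  1.83247612e-03,  1.24503530e+00]), 'wrist_force': array([0.3514193 , 0.34905584, 0.24086479]), 'moment': array([ 0.02018733, -0.00513866, -0.03593963]), 'gripper_width': 0.9986953455725821}
scene [[477.48634390075466, 0.0, 253.9732259590769], [0.0, 477.48634390075466, 192.33256662687964], [0.0, 0.0, 1.0]] [-0.01241748  0.          0.          0.          0.        ] [[-0.19604353  0.98059007 -0.00317018  0.13637048]
 [ 0.84189749  0.16665622 -0.51325852 -0.3252002 ]
 [-0.50276788 -0.10328998 -0.8582282   1.69614212]
 [ 0.          0.          0.          1.        ]]
top [[496.4138226319526, 0.0, 254.05005040475257], [0.0, 496.4138226319526, 184.73117915958318], [0.0, 0.0, 1.0]] [-0.02250735  0.          0.          0.          0.        ] [[-0.00334197 -0.99999269  0.0018598  -0.06800209]
 [-0.97801989  0.00288078 -0.20849173  0.47619518]
 [ 0.20848485 -0.00251569 -0.97802236  1.2801941 ]
 [ 0.          0.          0.          1.        ]]
wrist [[300.0061092588787, 0.0, 258.57653013011276], [0.0, 300.0061092588787, 191.57775048038454], [0.0, 0.0, 1.0]] [-0.05689932  0.          0.          0.          0.        ] [[ 9.99999298e-01 -1.09223690e-03 -4.58549548e-04  1.01642090e-03]
 [ 1.17511955e-03  9.63514104e-01  2.67654983e-01 -6.75108063e-02]
 [ 1.49476309e-04 -2.67655334e-01  9.63514712e-01 -1.43296753e-01]
 [ 0.00000000e+00  0.00000000e+00  0.00000000e+00  1.00000000e+00]]
```

View pics/scene0.png

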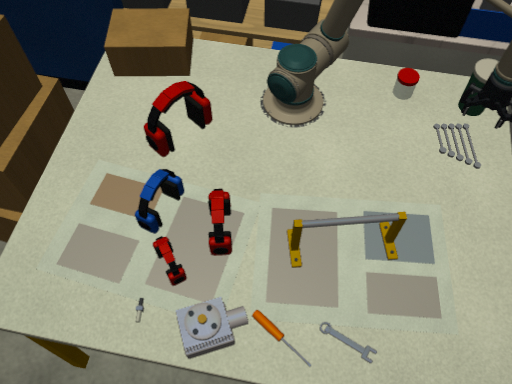

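View pics/top0.png

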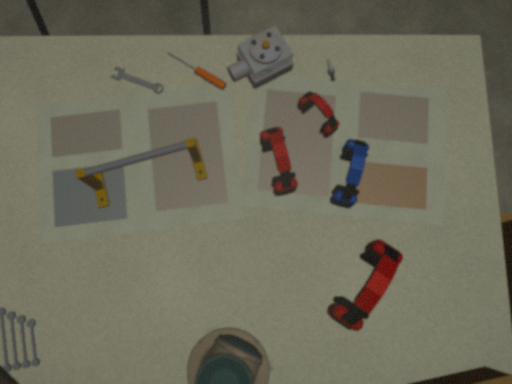

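View pics/wrist0.png

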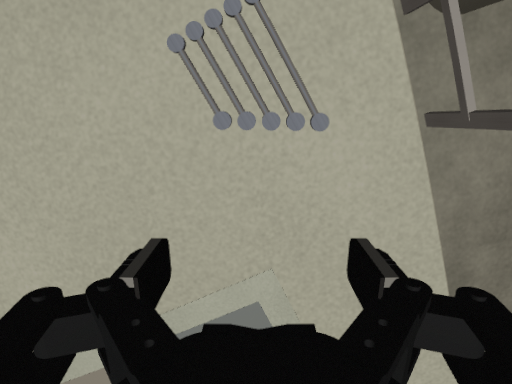

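The scene view shows three red pairs: a large one near the base at (180,115), a middle one at (220,222) and a small one at (170,262). The blue pair is at (160,200) and the bar runs (300,222)–(403,215). In the top view the middle red pair is at (279,160) and the bar runs (85,175)–(192,145). I'll enlarge these.

Run:
```python
import cv2
a=cv2.imread('pics/scene0.png')[150:290,120:420]; b=cv2.imread('pics/top0.png')[80:220,60:380]
cv2.imwrite('pics/s0c.png',cv2.resize(a[:,0:150],None,fx=5,fy=4.2*5/4.2,interpolation=cv2.INTER_CUBIC)[:600])
cv2.imwrite('pics/t0c.png',cv2.resize(b[30:130,180:320],None,fx=5,fy=5,interpolation=cv2.INTER_CUBIC))
cv2.imwrite('pics/s0b.png',cv2.resize(a[40:140,155:300],None,fx=5,fy=5,interpolation=cv2.INTER_CUBIC))
cv2.imwrite('pics/t0b.png',cv2.resize(b[40:140,0:160],None,fx=5,fy=5,interpolation=cv2.INTER_CUBIC))
```

```text
(no output)
```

View pics/s0c.png

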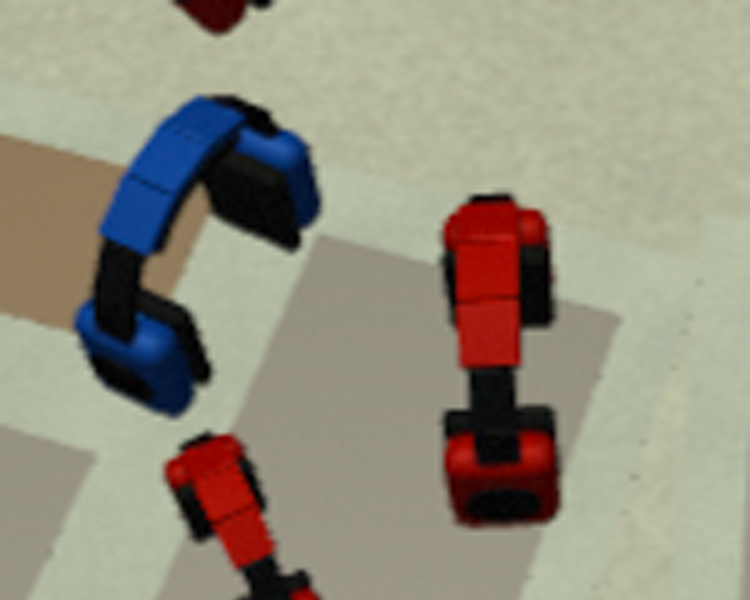

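View pics/t0c.png

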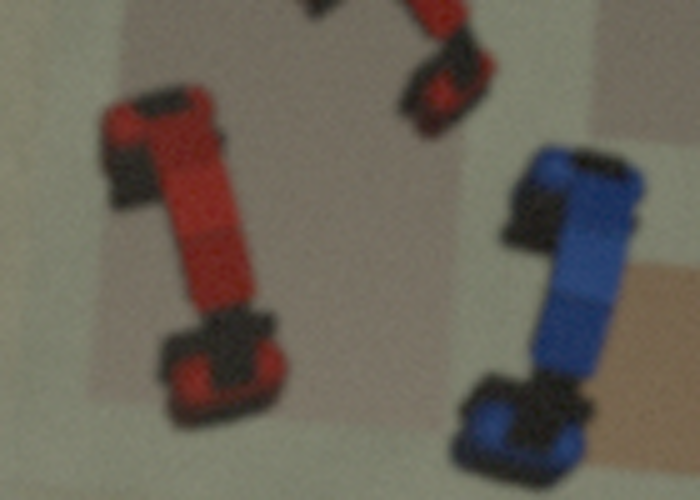

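View pics/s0b.png

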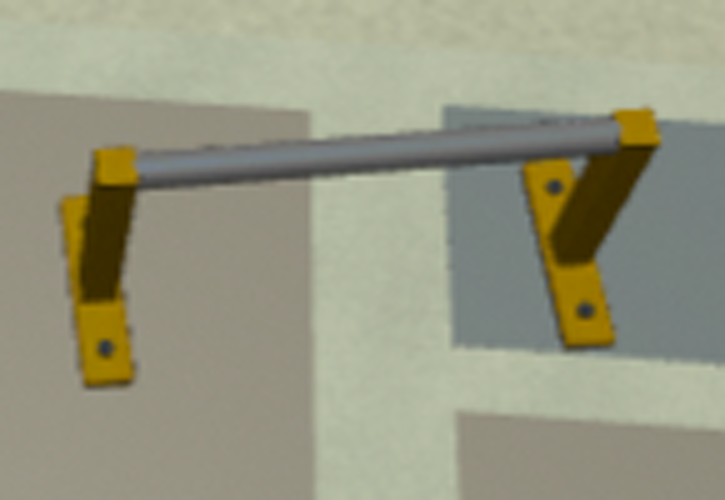

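View pics/t0b.png

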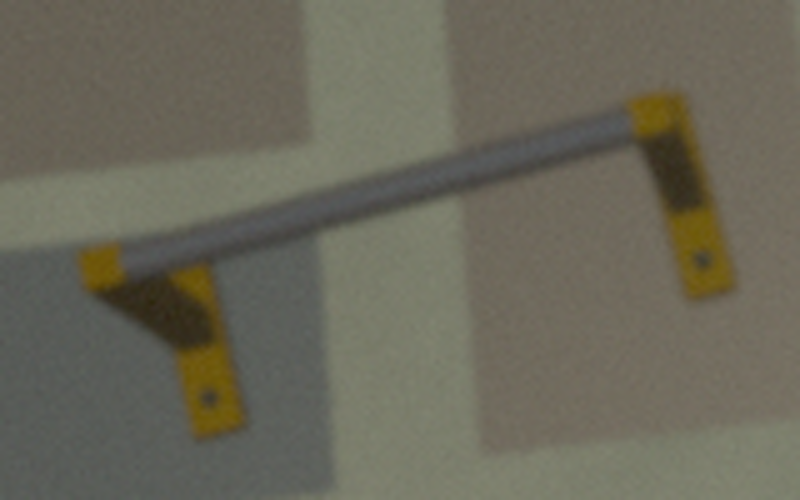

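```bash
cat > tri.py <<'E'
import numpy as np, cv2
S=np.load('scene0.npz');T=np.load('top0.npz')
def ray(Z,uv):
    n=cv2.undistortPoints(np.array([[uv]],float),Z['K'],Z['D'])[0,0]
    R=Z['E'][:3,:3];t=Z['E'][:3,3]
    d=R.T@np.array([n[0],n[1],1]);return -R.T@t,d/np.linalg.norm(d)
def inter(rs):
    A=sum(np.eye(3)-np.outer(d,d) for c,d in rs);b=sum((np.eye(3)-np.outer(d,d))@c for c,d in rs)
    p=np.linalg.solve(A,b);return p,max(np.linalg.norm((np.eye(3)-np.outer(d,d))@(p-c)) for c,d in rs)
def plane(r,z): c,d=r;return c+d*(z-c[2])/d[2]
E
cat > m1.py <<'E'
from tri import *
so=(120,150);to=(240,110);sb=(275,190);tb=(60,120)
def q(o,pts): return np.array(o)+np.array(pts,float)/5
items={
'redcrown':(q(so,[(458,240),(517,235),(521,297),(460,300)]),q(to,[(238,228),(182,240),(163,175),(223,160)])),
'postlow':(q(sb,[(95,150),(133,148),(137,184),(93,185)]),q(tb,[(630,103),(680,95),(690,125),(640,137)])),
'posthigh':(q(sb,[(612,112),(655,108),(660,143),(620,148)]),q(tb,[(80,252),(118,243),(125,280),(92,290)])),
'bluecrown':(q(so,[(133,180),(168,132),(215,145),(170,195)]),q(to,[(570,222),(625,230),(610,300),(557,290)])),
}
for k,(a,b) in items.items():
    p,e=inter([ray(S,a.mean(0)),ray(T,b.mean(0))]);print(k,p.round(4),'res',round(e,4))
    for nm,Z,Q in(('S',S,a),('T',T,b)):
        print('  ',nm,[plane(ray(Z,u),p[2])[:2].round(3).tolist() for u in Q], plane(ray(Z,Q.mean(0)),.16 if 'crown' in k else .165).round(4))
E
python3 m1.py
```

```text
redcrown [ 0.5422 -0.1333  0.1527] res 0.0021
   S [[0.528, -0.152], [0.519, -0.121], [0.556, -0.11], [0.564, -0.142]] [ 0.5459 -0.1297  0.16  ]
   T [[0.528, -0.153], [0.522, -0.125], [0.556, -0.116], [0.564, -0.146]] [ 0.5405 -0.1349  0.16  ]
postlow [0.5609 0.0895 0.1545] res 0.0033
   S [[0.552, 0.081], [0.547, 0.101], [0.568, 0.106], [0.573, 0.083]] [0.5658 0.0928 0.165 ]
   T [[0.568, 0.101], [0.572, 0.076], [0.556, 0.071], [0.55, 0.096]] [0.5582 0.0849 0.165 ]
posthigh [0.4838 0.3627 0.1557] res 0.0021
   S [[0.476, 0.351], [0.469, 0.374], [0.49, 0.377], [0.497, 0.356]] [0.4886 0.3626 0.165 ]
   T [[0.491, 0.373], [0.496, 0.354], [0.477, 0.349], [0.472, 0.366]] [0.4817 0.3572 0.165 ]
bluecrown [ 0.5105 -0.3259  0.1522] res 0.0034
   S [[0.525, -0.34], [0.491, -0.331], [0.494, -0.302], [0.531, -0.317]] [ 0.5148 -0.3196  0.16  ]
   T [[0.531, -0.32], [0.527, -0.347], [0.491, -0.338], [0.496, -0.312]] [ 0.5093 -0.3276  0.16  ]
```

```bash
cat > plan.py <<'E'
from h import *
import sys
from scipy.spatial.transform import Rotation as Ro
# plan.py x y z yaw [n]
tgt=np.array([float(v) for v in sys.argv[1:4]]);yw=float(sys.argv[4])
s=sense();p=s['tool_pos'].copy();o=s['orientation'];R=Ro.from_euler('xyz',o).as_matrix()
print('clk',s['clock'].__round__(2),'p',p.round(4),'o',o.round(4),'q',s['q'].round(2))
yaw=o[2];d=tgt-p;dy=(yw-yaw+np.pi)%(2*np.pi)-np.pi
n=max(int(np.ceil(np.linalg.norm(d)*1000/float(sys.argv[5] if len(sys.argv)>5 else 55))),int(np.ceil(abs(dy)/.18)),1)
xs=[]
for i in range(n):
    # turn is about world -z for tool down (tool z down): yaw increment = -turn
    xs.append((R.T@(d/n)*1000).round(1).tolist()); R=Ro.from_euler('z',dy/n).as_matrix()@R
print(n,'turn/row',round(-dy/n,4));print(xs)
E
python3 plan.py 0.62 0.25 0.35 1.847
```

```text
clk 0.15 p [0.1839 0.5444 0.2307] o [-3.1415e+00  1.3000e-03  1.2449e+00] q [ 1.12  0.28  1.51 -0.    1.36 -0.12]
10 turn/row -0.0602
[[-13.9, 50.7, -11.9], [-17.0, 49.8, -11.9], [-19.9, 48.7, -11.9], [-22.8, 47.4, -11.9], [-25.6, 46.0, -11.9], [-28.4, 44.3, -11.9], [-31.0, 42.5, -11.9], [-33.5, 40.6, -11.9], [-35.9, 38.5, -11.9], [-38.1, 36.3, -11.9]]
```

>>> carry_out([
  [-14,51,-20],
  [-17,50,-20],
  [-20,49,-20],
  [-23,47,-20],
  [-26,46,-20],
], yaw=[-0.06,-0.06,-0.06,-0.06,-0.06], hand=[85,85,85,85,85])

```text
clock: 0.78
tool_pos: [0.405, 0.3951, 0.3293]
orientation: [-3.136, 0.006, 1.563]
wrist_force: [0.0, 1.1, 0.3]
gripper_width: 0.995
```

```bash
python3 plan.py 0.62 0.25 0.35 1.847
```

```text
clk 0.78 p [0.405  0.3951 0.3293] o [-3.1359  0.0059  1.5634] q [ 0.65  0.23  1.33 -0.    1.59 -0.91]
5 turn/row -0.0567
[[-28.7, 43.2, -4.2], [-31.1, 41.5, -4.2], [-33.4, 39.7, -4.2], [-35.6, 37.7, -4.1], [-37.7, 35.6, -4.1]]
```

>>> carry_out([
  [-29,43,-4],
  [-31,42,-4],
  [-33,40,-4],
  [-36,38,-4],
  [-38,36,-4],
], yaw=[-0.057,-0.057,-0.057,-0.057,-0.057], hand=[85,85,85,85,85])

```text
clock: 1.4
tool_pos: [0.6288, 0.2454, 0.3501]
orientation: [-3.136, 0.002, 1.858]
wrist_force: [-0.2, 1.0, -0.4]
gripper_width: 0.994
```

>>> carry_out([
  [0,0,0],
], yaw=[0], hand=[85])

```text
clock: 1.52
tool_pos: [0.6318, 0.2425, 0.3482]
orientation: [-3.135, 0.003, 1.853]
wrist_force: [-0.3, -0.6, -0.0]
gripper_width: 0.994
```

Run:
```python
from h import *
r=grab('wrist','w1');s=sense();print(s['clock'],s['tool_pos'],s['orientation'])
```

```text
1.575 [0.63004795 0.24391779 0.34855487] [-3.13364789e+00  1.82145652e-03  1.85480628e+00]
```

View pics/w1.png

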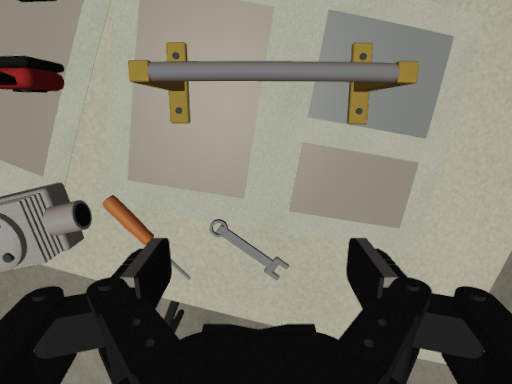

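The wrist view shows the bar level from the left post top (139,71) to the right post top (407,72), so the jaw axis is already along the bar. I'll take a second view, shifted, for stereo.

>>> carry_out([
  [-40,-35,0],
  [-40,-35,0],
  [0,0,0],
], yaw=[0,0,0], hand=[85,85,85])

```text
clock: 1.95
tool_pos: [0.5811, 0.1486, 0.3475]
orientation: [-3.13, -0.001, 1.859]
wrist_force: [-0.5, 1.0, 0.3]
gripper_width: 0.996
```

Run:
```python
from h import *
r=grab('wrist','w2');s=sense();print(s['clock'],s['tool_pos'],s['orientation'])
```

```text
2.0 [0.58194936 0.15014882 0.34739943] [-3.13087233e+00 -1.70557795e-03  1.86010978e+00]
```

View pics/w2.png

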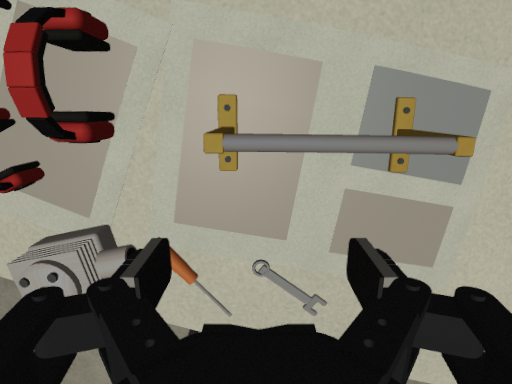

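Run:
```python
import cv2,numpy as np
a=cv2.imread('pics/w1.png');b=cv2.imread('pics/w2.png')
c=[a[50:100,115:175],a[50:100,385:445],b[120:170,190:250],b[120:170,440:500]]
c=[cv2.resize(x,None,fx=6,fy=6,interpolation=cv2.INTER_CUBIC) for x in c]
cv2.imwrite('pics/w12c.png',np.vstack([np.hstack(c[:2]),np.hstack(c[2:])]))
```

```text
(no output)
```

View pics/w12c.png

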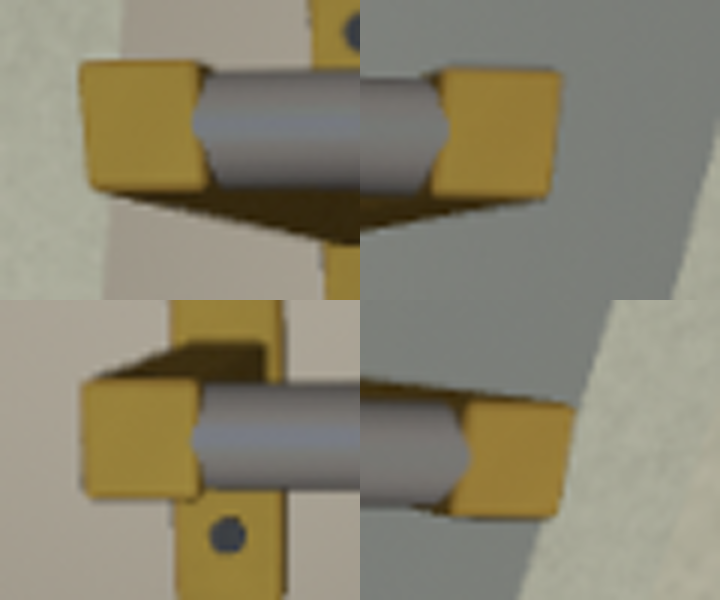

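```bash
cat >> tri.py <<'E'
from scipy.spatial.transform import Rotation as Ro
def wload(tag):
    Z=dict(np.load(tag+'.npz'));W=np.eye(4);W[:3,:3]=Ro.from_euler('xyz',Z['o']).as_matrix();W[:3,3]=Z['p']
    Z['E']=np.linalg.inv(W@Z['M']);return Z
E
cat > m2.py <<'E'
from tri import *
A=wload('w1');B=wload('w2')
q=lambda o,p:np.array(o)+np.array(p,float)/6
L=(q((115,50),[(81,62),(200,62),(207,190),(92,188)]),q((190,120),[(82,80),(198,80),(200,198),(84,196)]))
R=(q((385,50),[(84,68),(202,70),(188,198),(72,194)]),q((440,120),[(108,101),(214,104),(198,219),(92,215)]))
P=[]
for Q in(L,R):
    for i in range(4): print(inter([ray(A,Q[0][i]),ray(B,Q[1][i])])[0].round(4))
    p,e=inter([ray(A,Q[0].mean(0)),ray(B,Q[1].mean(0))]);P.append(p);print('C',p.round(4),e.round(4),plane(ray(A,Q[0].mean(0)),.165).round(4),plane(ray(B,Q[1].mean(0)),.165).round(4))
m=(P[0]+P[1])/2;d=P[1]-P[0];print('mid',m.round(4),'len',np.linalg.norm(d),'heading',np.arctan2(d[1],d[0]))
E
python3 m2.py; python3 plan.py 0.64 -0.12 0.37 1.80
```

```text
[0.5559 0.0801 0.1635]
[0.5503 0.1    0.1624]
[0.5708 0.1059 0.1633]
[0.5762 0.0855 0.1626]
C [0.5633 0.0928 0.1628] 0.0001 [0.5632 0.0938 0.165 ] [0.563 0.093 0.165]
[0.4789 0.3497 0.1637]
[0.4732 0.3695 0.1644]
[0.4939 0.3745 0.1663]
[0.4993 0.3548 0.1653]
C [0.4863 0.3621 0.1648] 0.0 [0.4863 0.3621 0.165 ] [0.4863 0.362  0.165 ]
mid [0.5248 0.2275 0.1638] len 0.28007598968556097 heading 1.8492051519181345
clk 2.0 p [0.5819 0.1501 0.3474] o [-3.1309e+00 -1.7000e-03  1.8601e+00] q [ 0.14  0.28  1.21  0.    1.66 -1.72]
6 turn/row 0.01
[[-45.9, -3.6, -3.8], [-45.9, -3.2, -3.8], [-46.0, -2.7, -3.8], [-46.0, -2.2, -3.8], [-46.0, -1.8, -3.8], [-46.0, -1.3, -3.8]]
```

Measured: bar middle at (0.525, 0.2275), heading 1.849, post tops at 0.164 (so the axis is about 0.154). Next I'll look at the red pair.

>>> carry_out([
  [-46,-4,-4],
  [-46,-3,-4],
  [-46,-3,-4],
  [-46,-2,-4],
  [-46,-2,-4],
], yaw=[0.01,0.01,0.01,0.01,0.01], hand=[85,85,85,85,85])

```text
clock: 2.62
tool_pos: [0.6327, -0.0669, 0.3672]
orientation: [-3.135, -0.008, 1.826]
wrist_force: [-0.2, -0.4, -0.0]
gripper_width: 0.998
```

>>> carry_out([
  [-15,0,0],
  [0,0,0],
], yaw=[0.01,0], hand=[85,85])

```text
clock: 2.88
tool_pos: [0.638, -0.0811, 0.3661]
orientation: [-3.135, -0.01, 1.815]
wrist_force: [-0.1, 0.6, 0.4]
gripper_width: 1.0
```

Run:
```python
from h import *
r=grab('wrist','w3');s=sense();print(s['clock'],s['tool_pos'],s['orientation'])
```

```text
2.925 [ 0.63784129 -0.08043884  0.36618996] [-3.1349337  -0.00980111  1.8163714 ]
```

>>> carry_out([
  [-30,-35,0],
  [-30,-35,0],
  [0,0,0],
], yaw=[0,0,0], hand=[85,85,85])

```text
clock: 3.3
tool_pos: [0.584, -0.1498, 0.3657]
orientation: [-3.136, -0.013, 1.826]
wrist_force: [0.2, -0.1, 0.8]
gripper_width: 0.999
```

Run:
```python
from h import *
r=grab('wrist','w4');s=sense();print(s['clock'],s['tool_pos'],s['orientation'])
```

```text
3.35 [ 0.58492683 -0.14840736  0.36566489] [-3.1370352  -0.0144364   1.82781875]
```

View pics/w3.png

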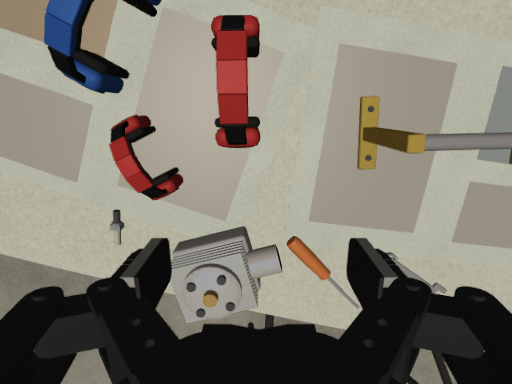

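View pics/w4.png

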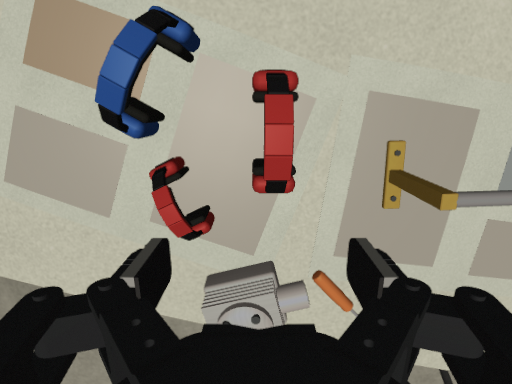

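The middle red pair's crown shows at about (232,77) in w3 and (279,123) in w4. The small red pair is at lower left and the blue pair at upper left.

Run:
```python
import cv2,numpy as np
a=cv2.imread('pics/w3.png')[10:155,200:270];b=cv2.imread('pics/w4.png')[60:200,240:310]
f=lambda x:cv2.resize(x,None,fx=4,fy=4,interpolation=cv2.INTER_CUBIC)
cv2.imwrite('pics/w34c.png',np.hstack([f(a)[:560],f(b)[:560]]))
```

```text
(no output)
```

View pics/w34c.png

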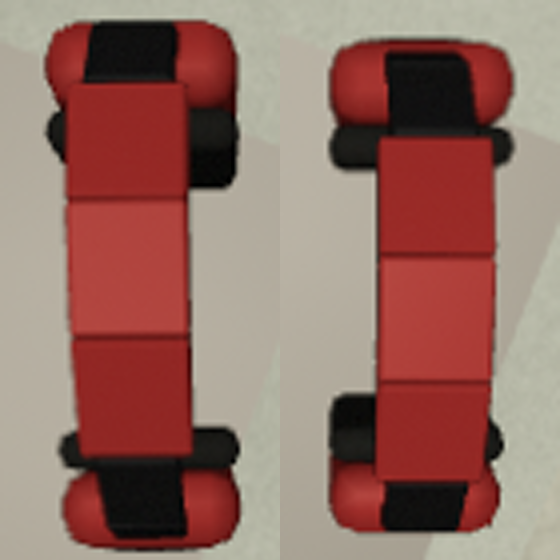

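```bash
cat > m3.py <<'E'
from tri import *
A=wload('w3');B=wload('w4')
q=lambda o,p:np.array(o)+np.array(p,float)/4
Q=(q((200,10),[(67,202),(187,198),(189,333),(71,336)]),q((240,60),[(100,258),(213,256),(210,379),(98,381)]))
c=np.array([inter([ray(A,Q[0][i]),ray(B,Q[1][i])])[0] for i in range(4)]);print(c.round(4))
p,e=inter([ray(A,Q[0].mean(0)),ray(B,Q[1].mean(0))]);print('C',p.round(4),e)
for Z,k in((A,0),(B,1)):
    w=np.array([plane(ray(Z,u),.160) for u in Q[k]]);print(w.mean(0).round(4))
    for n,d in(('w',w[1]-w[0]),('w',w[2]-w[3]),('l',w[0]-w[3]),('l',w[1]-w[2])): print(n,np.linalg.norm(d).round(4),np.arctan2(d[1],d[0]).round(3))
E
python3 m3.py; python3 plan.py 0.5431 -0.1315 0.26 1.80
```

```text
[[ 0.5323 -0.152   0.1588]
 [ 0.5234 -0.1205  0.1577]
 [ 0.5579 -0.1116  0.1576]
 [ 0.5667 -0.1435  0.1586]]
C [ 0.5449 -0.132   0.158 ] 0.00024684548612740297
[ 0.545  -0.1316  0.16  ]
w 0.0328 1.843
w 0.0329 1.836
l 0.0353 -2.897
l 0.0355 -2.891
[ 0.5451 -0.1323  0.16  ]
w 0.0323 1.844
w 0.0328 1.842
l 0.0353 -2.899
l 0.0353 -2.884
clk 3.35 p [ 0.5849 -0.1484  0.3657] o [-3.137  -0.0144  1.8278] q [-0.37  0.29  1.17  0.01  1.7  -2.2 ]
3 turn/row 0.0093
[[8.5, -11.9, 35.4], [8.4, -12.0, 35.4], [8.3, -12.1, 35.4]]
```

Red crown centre measured at (0.545, -0.132), top at about 0.158–0.160, arch heading about 1.83. I'll descend with the tips stopping just above the crown's underside, so they clear the bar later.

```bash
python3 plan.py 0.545 -0.132 0.22 1.835
```

```text
clk 3.35 p [ 0.5849 -0.1484  0.3657] o [-3.137  -0.0144  1.8278] q [-0.37  0.29  1.17  0.01  1.7  -2.2 ]
3 turn/row -0.0024
[[8.0, -11.3, 48.7], [8.0, -11.2, 48.7], [8.0, -11.2, 48.7]]
```

>>> carry_out([
  [8,-11,49],
  [8,-11,49],
  [8,-11,45],
  [0,0,0],
], yaw=[-0.002,-0.002,-0.002,0], hand=[75,75,75,75])

```text
clock: 3.85
tool_pos: [0.5483, -0.1224, 0.2206]
orientation: [3.139, -0.017, 1.843]
wrist_force: [0.1, 0.0, 0.8]
gripper_width: 0.879
```

```bash
python3 plan.py 0.545 -0.132 0.143 1.835 25; python3 -c "
from h import *
grab('wrist','w5')"
```

```text
clk 3.85 p [ 0.5483 -0.1224  0.2206] o [ 3.1394 -0.0167  1.8432] q [-0.35  0.27  1.55  0.02  1.34 -2.2 ]
4 turn/row 0.0021
[[-2.4, -1.5, 19.4], [-2.4, -1.5, 19.4], [-2.4, -1.5, 19.4], [-2.4, -1.5, 19.4]]
```

View pics/w5.png

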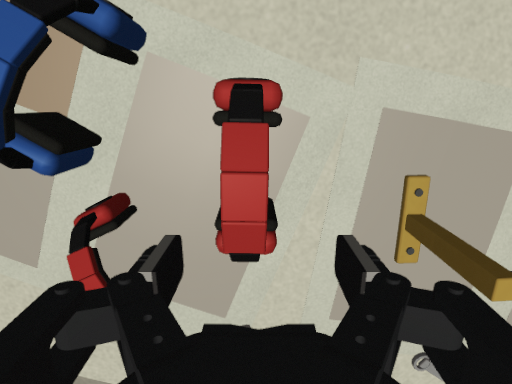

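>>> carry_out([
  [-3,-2,19],
  [-3,-1,19],
  [-3,-1,17],
  [0,0,0],
], yaw=[0,0,0,0], hand=[75,75,75,75])

```text
clock: 4.4
tool_pos: [0.5644, -0.1335, 0.18]
orientation: [3.11, 0.002, 1.848]
wrist_force: [0.5, -0.1, 0.5]
gripper_width: 0.878
```

```bash
python3 plan.py 0.545 -0.132 0.143 1.835 25; python3 -c "
from h import *
print(sense()['wrist_force'])
grab('wrist','w6')"
```

```text
clk 4.4 p [ 0.5644 -0.1335  0.18  ] o [3.1100e+00 2.1000e-03 1.8475e+00] q [-0.36  0.3   1.6   0.02  1.21 -2.22]
2 turn/row 0.0063
[[3.4, -9.7, 18.2], [3.4, -9.7, 18.2]]
[ 0.54823129 -0.06582075  0.49497495]
```

View pics/w6.png

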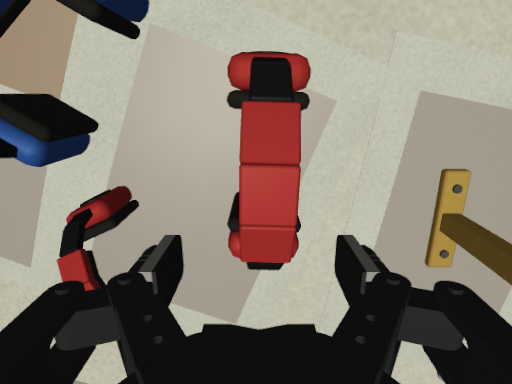

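>>> carry_out([
  [4,-12,0],
  [0,0,0],
], yaw=[0,0], hand=[75,75])

```text
clock: 4.7
tool_pos: [0.5541, -0.1333, 0.1838]
orientation: [3.103, 0.007, 1.848]
wrist_force: [0.4, 0.1, 0.3]
gripper_width: 0.88
```

```bash
python3 plan.py 0.545 -0.132 0.143 1.835 25
```

```text
clk 4.7 p [ 0.5541 -0.1333  0.1838] o [3.1033 0.0067 1.8483] q [-0.37  0.28  1.62  0.02  1.21 -2.22]
2 turn/row 0.0067
[[2.0, -5.0, 20.2], [2.0, -5.0, 20.2]]
```

>>> carry_out([
  [2,-7,15],
  [0,-3,10],
  [0,0,0],
], yaw=[0,0,0], hand=[75,75,75])

```text
clock: 5.08
tool_pos: [0.5459, -0.1344, 0.1603]
orientation: [3.099, 0.01, 1.848]
wrist_force: [0.5, 0.3, 0.5]
gripper_width: 0.881
```

```bash
python3 plan.py 0.545 -0.132 0.143 1.835 25
```

```text
clk 5.08 p [ 0.5459 -0.1344  0.1603] o [3.0988 0.0097 1.848 ] q [-0.38  0.28  1.68  0.02  1.14 -2.23]
1 turn/row 0.013
[[2.8, -1.0, 17.2]]
```

>>> carry_out([
  [3,-2,11],
  [1,0,7],
  [0,0,0],
], yaw=[0.01,0,0], hand=[75,75,75])

```text
clock: 5.45
tool_pos: [0.5444, -0.131, 0.1415]
orientation: [3.098, 0.01, 1.837]
wrist_force: [-0.1, -0.3, 0.1]
gripper_width: 0.877
```

```bash
python3 plan.py 0.545 -0.132 0.143 1.835 25; python3 -c "
from h import *
print(sense()['wrist_force'])
grab('wrist','w7');grab('scene','s7')"
python3 -c "
import cv2
a=cv2.imread('pics/s7.png')[150:280,150:300]
cv2.imwrite('pics/s7c.png',cv2.resize(a,None,fx=4,fy=4))"
```

```text
clk 5.45 p [ 0.5444 -0.131   0.1415] o [3.0975 0.0098 1.8372] q [-0.37  0.3   1.71  0.02  1.09 -2.22]
1 turn/row 0.0022
[[-1.1, 0.4, -1.5]]
[-0.0521612  -0.34848858  0.06362209]
```

View pics/w7.png

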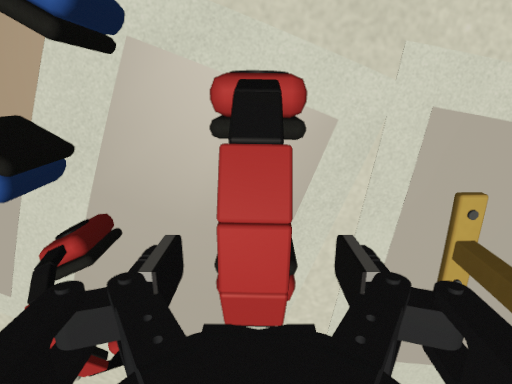

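View pics/s7c.png

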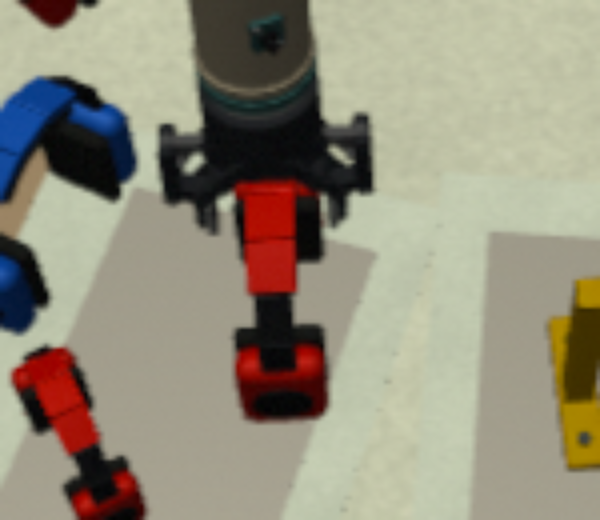

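The wrist view shows the crown centred between the pads: columns 217–294, rows 223–295, with the pad tips at rows 235–300. Close.

>>> carry_out([
  [-1,0,-2],
  [0,0,0],
  [0,0,0],
  [0,0,0],
  [0,0,0],
], yaw=[0,0,0,0,0], hand=[60,45,30,25,25], grip_force=60)

```text
clock: 6.18
tool_pos: [0.5459, -0.1329, 0.1453]
orientation: [3.095, 0.012, 1.837]
wrist_force: [0.3, -0.2, -0.3]
gripper_width: 0.379
```

>>> carry_out([
  [0,0,0],
  [0,0,0],
], yaw=[0,0], hand=[20,20])

```text
clock: 6.42
tool_pos: [0.5459, -0.1329, 0.1453]
orientation: [3.095, 0.012, 1.837]
wrist_force: [0.2, 0.2, -0.4]
gripper_width: 0.382
```

```bash
python3 plan.py 0.545 -0.132 0.343 1.835 30; python3 -c "
from h import *
print(sense()['wrist_force'],sense()['gripper_width']*85.4)
grab('wrist','w8')"
```

```text
clk 6.42 p [ 0.5459 -0.1329  0.1453] o [3.0949 0.0122 1.837 ] q [-0.37  0.29  1.71  0.02  1.1  -2.22]
7 turn/row 0.0003
[[-0.2, 1.2, -28.2], [-0.2, 1.2, -28.2], [-0.2, 1.2, -28.2], [-0.2, 1.2, -28.2], [-0.2, 1.2, -28.2], [-0.2, 1.2, -28.2], [-0.2, 1.2, -28.2]]
[ 0.16577566  0.1842332  -0.40106147] 32.653969827082605
```

View pics/w8.png

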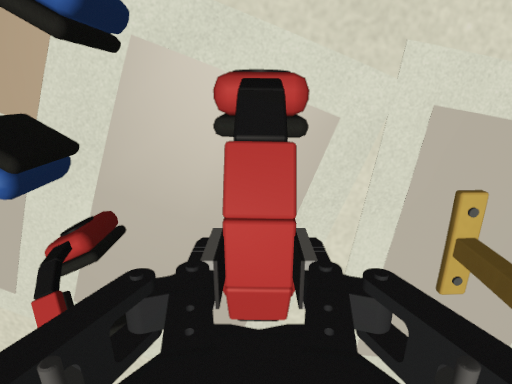

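Gripped at a 32.7 mm opening. Lift.

>>> carry_out([
  [0,1,-15],
  [0,1,-20],
  [0,1,-25],
  [0,1,-25],
  [0,1,-25],
], yaw=[0,0,0,0,0], hand=[20,20,20,20,20])

```text
clock: 7.1
tool_pos: [0.5424, -0.1302, 0.2573]
orientation: [3.103, 0.006, 1.837]
wrist_force: [0.1, -1.1, -3.7]
gripper_width: 0.381
```

>>> carry_out([
  [0,1,-25],
  [0,1,-25],
  [0,1,-25],
  [0,1,-25],
  [0,0,0],
], yaw=[0,0,0,0,0], hand=[20,20,20,20,20])

```text
clock: 7.72
tool_pos: [0.5412, -0.1287, 0.3652]
orientation: [3.1, 0.008, 1.837]
wrist_force: [-0.1, 0.6, -3.7]
gripper_width: 0.38
```

```bash
python3 plan.py 0.5248 0.2275 0.36 1.849 30; python3 -c "
from h import *
print(sense()['wrist_force'],sense()['gripper_width']*85.4)
grab('wrist','w9');grab('scene','s9')"
```

```text
clk 7.72 p [ 0.5412 -0.1287  0.3652] o [3.1001 0.0076 1.8374] q [-0.37  0.18  1.31  0.02  1.61 -2.21]
12 turn/row -0.001
[[29.0, 6.5, 0.5], [29.0, 6.5, 0.5], [29.0, 6.5, 0.5], [29.0, 6.6, 0.5], [29.0, 6.6, 0.5], [29.0, 6.6, 0.5], [29.0, 6.7, 0.5], [29.0, 6.7, 0.5], [28.9, 6.7, 0.5], [28.9, 6.7, 0.5], [28.9, 6.8, 0.5], [28.9, 6.8, 0.5]]
[-0.07499737  0.58085065 -3.70008424] 32.42721134806812
```

View pics/w9.png

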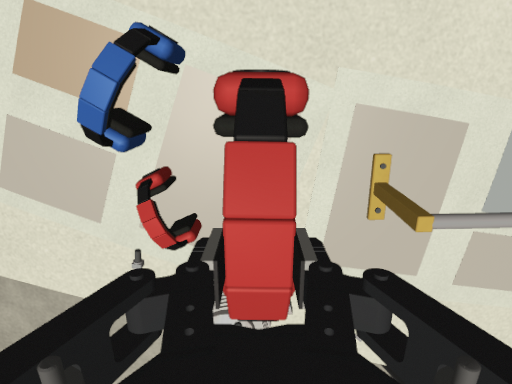

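View pics/s9.png

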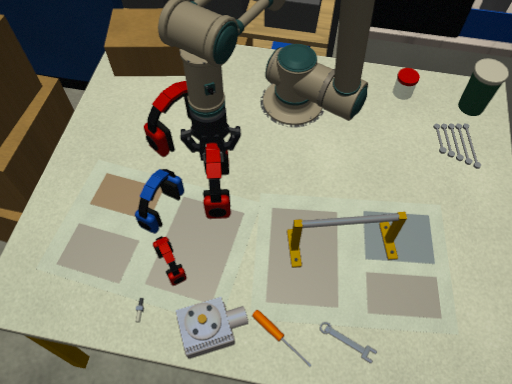

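Held and hanging level: the crown stays at (260,180) in the wrist view. Carry it over to the bar.

>>> carry_out([
  [20,5,0],
  [30,7,0],
  [35,7,0],
  [35,7,0],
  [35,7,0],
], yaw=[0,0,0,0,0], hand=[20,20,20,20,20])

```text
clock: 8.45
tool_pos: [0.5272, 0.0375, 0.3557]
orientation: [3.117, -0.005, 1.834]
wrist_force: [-0.4, -0.8, -3.7]
gripper_width: 0.382
```

>>> carry_out([
  [35,7,0],
  [35,7,0],
  [35,7,0],
  [30,7,0],
  [20,5,0],
], yaw=[0,0,0,0,0], hand=[20,20,20,20,20])

```text
clock: 9.07
tool_pos: [0.5109, 0.2077, 0.351]
orientation: [3.13, -0.012, 1.84]
wrist_force: [0.3, -0.3, -2.8]
gripper_width: 0.382
```

>>> carry_out([
  [0,0,0],
], yaw=[0], hand=[20])

```text
clock: 9.2
tool_pos: [0.5094, 0.2097, 0.3497]
orientation: [3.133, -0.013, 1.843]
wrist_force: [-0.3, 0.0, -3.2]
gripper_width: 0.378
```

```bash
python3 plan.py 0.5248 0.2275 0.36 1.849 30
```

```text
clk 9.2 p [0.5094 0.2097 0.3497] o [ 3.1327 -0.0128  1.8428] q [ 0.26  0.19  1.33  0.01  1.61 -1.59]
1 turn/row -0.0062
[[13.1, 19.7, -10.0]]
```

>>> carry_out([
  [13,20,0],
  [0,0,0],
], yaw=[-0.006,0], hand=[20,20])

```text
clock: 9.45
tool_pos: [0.5238, 0.2274, 0.3484]
orientation: [3.137, -0.011, 1.849]
wrist_force: [-1.0, -0.1, -3.0]
gripper_width: 0.38
```

```bash
python3 plan.py 0.5248 0.2275 0.30 1.849 30;python3 -c "
from h import *
grab('wrist','w10');grab('scene','s10');grab('top','t10')"
```

```text
clk 9.45 p [0.5238 0.2274 0.3484] o [ 3.1369 -0.0114  1.8494] q [ 0.28  0.23  1.29  0.01  1.62 -1.57]
2 turn/row 0.0002
[[-0.4, 0.4, 24.2], [-0.4, 0.4, 24.2]]
```

View pics/w10.png

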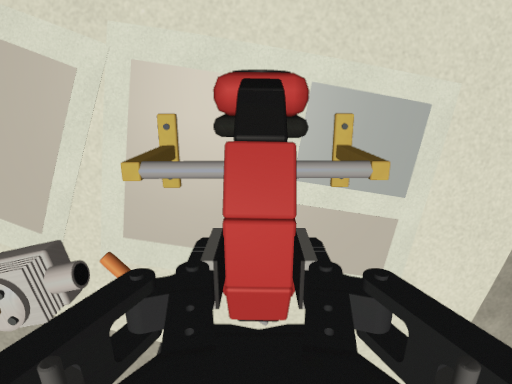

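View pics/s10.png

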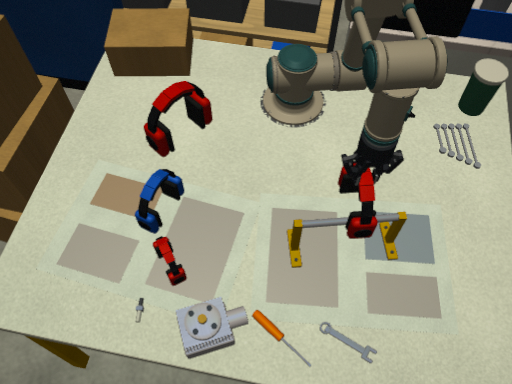

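The muffs are centred over the bar and square to it: the bar passes level at row 169 in the wrist view. Lowering in steps, correcting sideways.

>>> carry_out([
  [0,0,15],
  [0,0,20],
  [0,0,20],
  [0,0,0],
], yaw=[0,0,0,0], hand=[20,20,20,20])

```text
clock: 10.1
tool_pos: [0.5209, 0.224, 0.2903]
orientation: [3.14, -0.01, 1.845]
wrist_force: [-0.6, -0.0, -3.0]
gripper_width: 0.379
```

```bash
python3 plan.py 0.5248 0.2275 0.24 1.849 20
```

```text
clk 10.1 p [0.5209 0.224  0.2903] o [ 3.1398 -0.0099  1.8452] q [ 0.28  0.24  1.42  0.01  1.49 -1.57]
3 turn/row -0.0013
[[0.6, 1.5, 16.8], [0.6, 1.5, 16.8], [0.6, 1.5, 16.8]]
```

>>> carry_out([
  [1,2,15],
  [1,2,17],
  [1,2,17],
  [0,0,0],
], yaw=[0,0,0,0], hand=[20,20,20,20])

```text
clock: 10.6
tool_pos: [0.5267, 0.2288, 0.2397]
orientation: [3.137, -0.01, 1.844]
wrist_force: [-0.5, 0.1, -3.1]
gripper_width: 0.381
```

```bash
python3 plan.py 0.5248 0.2275 0.195 1.849 15
```

```text
clk 10.6 p [0.5267 0.2288 0.2397] o [ 3.1374 -0.0099  1.8441] q [ 0.28  0.27  1.5   0.01  1.37 -1.56]
3 turn/row -0.0016
[[-0.4, -0.8, 14.9], [-0.4, -0.8, 14.9], [-0.4, -0.8, 14.9]]
```

>>> carry_out([
  [0,-1,15],
  [0,-1,15],
  [0,-1,13],
  [0,0,0],
], yaw=[0,0,0,0], hand=[20,20,20,20])

```text
clock: 11.1
tool_pos: [0.524, 0.2284, 0.1946]
orientation: [3.136, -0.01, 1.844]
wrist_force: [0.4, -0.1, -3.1]
gripper_width: 0.38
```

```bash
python3 plan.py 0.5248 0.2275 0.173 1.849 8;python3 -c "
from h import *
grab('wrist','w11')"
```

```text
clk 11.1 p [0.524  0.2284 0.1946] o [ 3.1359 -0.0098  1.8441] q [ 0.28  0.29  1.58  0.01  1.27 -1.56]
3 turn/row -0.0016
[[-0.4, 0.1, 7.2], [-0.4, 0.1, 7.2], [-0.4, 0.1, 7.2]]
```

View pics/w11.png

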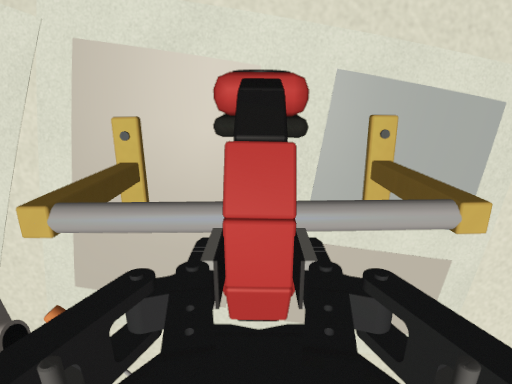

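The bar is at row 216, centred and level, sliding under the crown as expected. I'll take the last ~20 mm slowly, watching the force.

>>> carry_out([
  [0,0,7],
  [0,0,6],
  [0,0,0],
], yaw=[0,0,0], hand=[20,20,20])

```text
clock: 11.52
tool_pos: [0.5255, 0.229, 0.1825]
orientation: [3.132, -0.01, 1.844]
wrist_force: [-0.8, 0.1, -2.9]
gripper_width: 0.384
```

>>> carry_out([
  [0,0,4],
  [0,0,0],
], yaw=[0,0], hand=[20,20])

```text
clock: 11.78
tool_pos: [0.5257, 0.2291, 0.1785]
orientation: [3.131, -0.01, 1.844]
wrist_force: [-0.6, -0.2, -2.8]
gripper_width: 0.379
```

>>> carry_out([
  [0,0,3],
  [0,0,0],
], yaw=[0,0], hand=[20,20])

```text
clock: 12.02
tool_pos: [0.5259, 0.2292, 0.1755]
orientation: [3.131, -0.01, 1.844]
wrist_force: [-0.2, -0.1, -3.3]
gripper_width: 0.383
```

>>> carry_out([
  [0,0,2],
  [0,0,0],
], yaw=[0,0], hand=[20,20])

```text
clock: 12.28
tool_pos: [0.526, 0.2292, 0.1734]
orientation: [3.131, -0.01, 1.844]
wrist_force: [-0.2, 0.0, -3.7]
gripper_width: 0.384
```

>>> carry_out([
  [0,0,2],
  [0,0,0],
], yaw=[0,0], hand=[20,20])

```text
clock: 12.52
tool_pos: [0.526, 0.2293, 0.1713]
orientation: [3.131, -0.01, 1.844]
wrist_force: [0.3, 0.1, -3.0]
gripper_width: 0.382
```

>>> carry_out([
  [0,0,1.5],
  [0,0,0],
], yaw=[0,0], hand=[20,20])

```text
clock: 12.78
tool_pos: [0.5263, 0.2294, 0.1702]
orientation: [3.13, -0.01, 1.844]
wrist_force: [-1.7, 0.5, -2.9]
gripper_width: 0.38
```

>>> carry_out([
  [0,0,1.5],
  [0,0,0],
], yaw=[0,0], hand=[20,20])

```text
clock: 13.02
tool_pos: [0.5264, 0.2294, 0.1703]
orientation: [3.129, -0.01, 1.844]
wrist_force: [-0.6, 0.9, -3.0]
gripper_width: 0.377
```

```bash
python3 -c "
from h import *
print(sense()['wrist_force'])
grab('wrist','w12');grab('scene','s12')"
python3 -c "
import cv2
a=cv2.imread('pics/s12.png')[140:270,275:425]
cv2.imwrite('pics/s12c.png',cv2.resize(a,None,fx=4,fy=4))"
```

```text
[-0.60524368  0.91213875 -2.95455212]
```

View pics/w12.png

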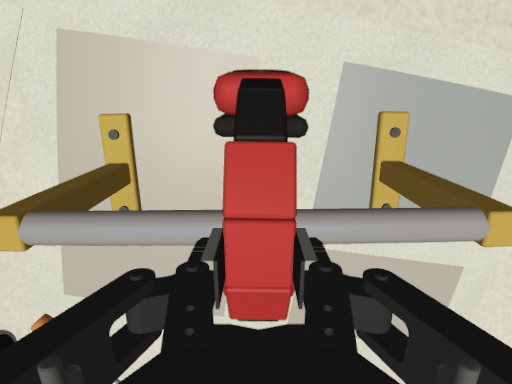

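View pics/s12c.png

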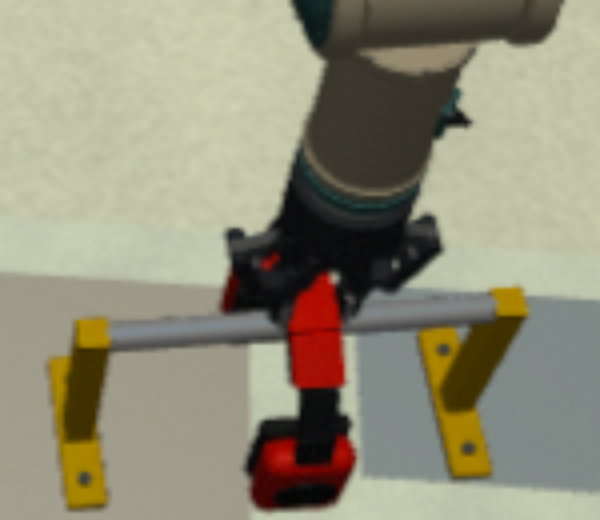

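Run:
```python
from tri import *
A=wload('w12')
h=1.849;u=np.array([np.cos(h-np.pi/2),np.sin(h-np.pi/2)]) # outward across bar
m=np.array([.5248,.2275])
for n,px,z in(('crown far edge?',(260,218),.186),('crown other',(260,289),.186),('bar axis L',(180,226),.164),('bar axis R',(340,225),.164)):
    p=plane(ray(A,px),z);print(n,p.round(4),'across',((p[:2]-m)@u).round(4),'along',((p[:2]-m)@[np.cos(h),np.sin(h)]).round(4))
```

```text
crown far edge? [0.5074 0.2252 0.186 ] across -0.0174 along 0.0026
crown other [0.5432 0.2353 0.186 ] across 0.0198 along 0.0024
bar axis L [0.5314 0.1878 0.164 ] across -0.0046 along -0.04
bar axis R [0.5081 0.2704 0.164 ] across -0.0043 along 0.0459
```

Crown centre is within about 5 mm of the bar axis. A small press will confirm that it rests on the bar.

>>> carry_out([
  [0,-2,2.5],
  [0,0,1.5],
], yaw=[0,0], hand=[20,20])

```text
clock: 13.38
tool_pos: [0.5265, 0.2294, 0.17]
orientation: [3.122, -0.01, 1.844]
wrist_force: [-3.8, -1.1, 6.2]
gripper_width: 0.379
```

Contact confirmed: the vertical force changed by +9 N. Release.

>>> carry_out([
  [0,0,0],
  [0,0,0],
  [0,0,0],
  [0,0,0],
  [0,0,0],
], yaw=[0,0,0,0,0], hand=[36,40,48,60,70])

```text
clock: 14.0
tool_pos: [0.5273, 0.2297, 0.1697]
orientation: [3.12, -0.01, 1.844]
wrist_force: [0.8, 0.4, 0.2]
gripper_width: 0.816
```

```bash
python3 -c "
from h import *
s=sense();print(s['wrist_force'],s['gripper_width']*85.4,s['tool_pos'],s['orientation'])
grab('wrist','w13')"
```

```text
[0.8003449  0.35673489 0.16598197] 69.67220324123814 [0.52733483 0.22970366 0.16973705] [ 3.12047462 -0.00977803  1.84430757]
```

View pics/w13.png

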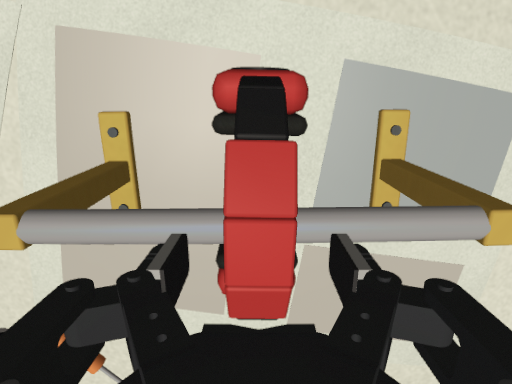

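The pair is free of the fingers and stays on the bar. Back straight up.

>>> carry_out([
  [0,0,-10],
  [0,0,-15],
  [0,0,-20],
  [0,0,-25],
  [0,0,-25],
], yaw=[0,0,0,0,0], hand=[75,80,80,80,80])

```text
clock: 14.68
tool_pos: [0.5252, 0.2281, 0.2698]
orientation: [3.121, -0.01, 1.844]
wrist_force: [0.9, 0.0, -0.7]
gripper_width: 0.935
```

>>> carry_out([
  [0,20,-30],
  [0,30,-30],
  [0,40,-20],
  [0,30,0],
  [0,0,0],
], yaw=[0,0,0,0,0], hand=[80,80,80,80,80])

```text
clock: 15.3
tool_pos: [0.642, 0.2601, 0.3661]
orientation: [3.107, -0.01, 1.845]
wrist_force: [-0.2, -0.8, 0.9]
gripper_width: 0.935
```

>>> carry_out([
  [0,0,0],
  [0,0,0],
  [0,0,0],
  [0,0,0],
  [0,0,0],
], yaw=[0,0,0,0,0], hand=[80,80,80,80,80])

```text
clock: 15.92
tool_pos: [0.6381, 0.2593, 0.3683]
orientation: [3.108, -0.01, 1.845]
wrist_force: [-0.0, 0.4, -0.6]
gripper_width: 0.935
```

```bash
python3 -c "
from h import *
s=sense();print(s['clock'],s['tool_pos'],s['wrist_force'])
grab('wrist','w14');grab('scene','s14');grab('top','t14')"
```

```text
15.925 [0.63810381 0.25929749 0.3683015 ] [-0.01912859  0.43380136 -0.63248262]
```

View pics/w14.png

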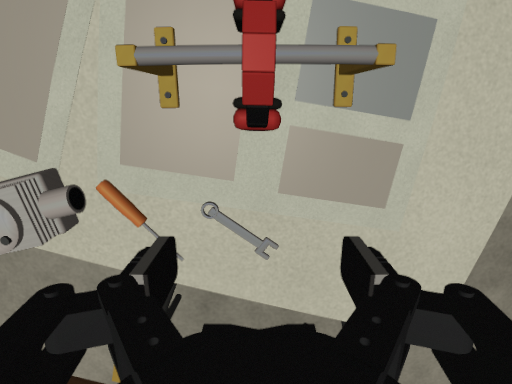

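View pics/s14.png

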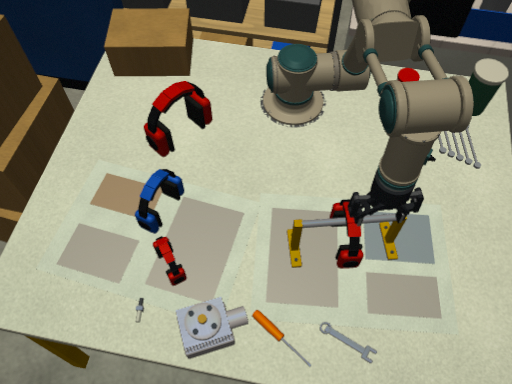

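View pics/t14.png

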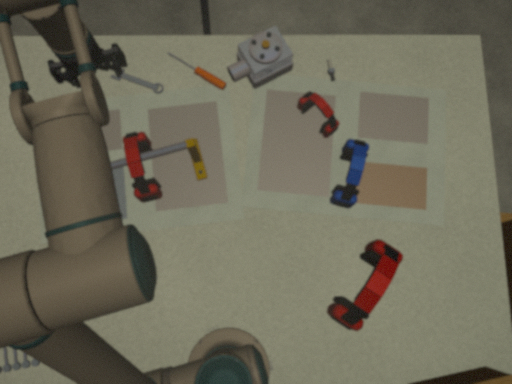

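The wrist view shows the red pair astride the bar, square to it, crown at (259,53) and a cup on each side. Blue is unmoved at (160,200) in the scene view and (350,172) in the top view. Last, a numeric check and a stillness check from a second, shifted view.

```bash
python3 -c "
from h import *
grab('wrist','w15')
a=np.load('w14.npz')['frame'].astype(int);b=np.load('w15.npz')['frame'].astype(int)
print('diff',np.abs(a-b)[:140,225:295].mean(), np.abs(a-b)[:140,300:400].mean())
A=np.load('scene0.npz')['frame'].astype(int)[160:240,125:190];B=np.load('s14.npz')['frame'].astype(int)[160:240,125:190];print('blue diff',np.abs(A-B).mean())"
```

```text
diff 1.4270748299319729 0.9694047619047619
blue diff 13.244935897435898
```

>>> carry_out([
  [-25,-25,0],
  [-25,-25,0],
  [0,0,0],
  [0,0,0],
], yaw=[0,0,0,0], hand=[80,80,80,80])

```text
clock: 16.62
tool_pos: [0.6038, 0.197, 0.3649]
orientation: [3.108, -0.01, 1.846]
wrist_force: [0.5, 0.3, -0.3]
gripper_width: 0.94
```

```bash
python3 -c "
from h import *
grab('wrist','w16')
a=cv2.imread('pics/w15.png')[0:140,220:300];b=cv2.imread('pics/w16.png')[30:170,255:335]
f=lambda x:cv2.resize(x,None,fx=4,fy=4,interpolation=cv2.INTER_CUBIC)
cv2.imwrite('pics/w156c.png',np.hstack([f(a),f(b)]))"
```

```text
(no output)
```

View pics/w156c.png

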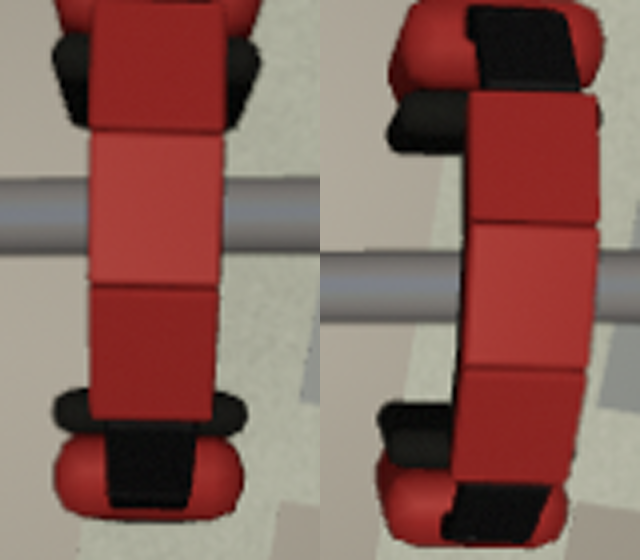

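Run:
```python
from tri import *
for a,b,sl in(('scene0','s14',(150,245,120,195)),('top0','t14',(130,215,320,380))):
    for n in(a,b):
        f=np.load(n+'.npz')['frame'].astype(int)[sl[0]:sl[1],sl[2]:sl[3]]
        m=(f[...,2]>f[...,0]+25)&(f[...,2]>f[...,1]+15);v,u=np.nonzero(m);print(n,m.sum(),u.mean().round(2),v.mean().round(2),f.mean().round(1))
A=wload('w15');B=wload('w16')
q=lambda o,p:np.array(o)+np.array(p,float)/4
Q=(q((220,0),[(90,130),(223,132),(219,285),(91,284)]),q((255,30),[(148,222),(277,226),(265,371),(144,367)]))
c=np.array([inter([ray(A,Q[0][i]),ray(B,Q[1][i])])[0] for i in range(4)]);print(c.round(4))
p=c.mean(0);d=c[1]-c[0]+c[2]-c[3];print('C',p.round(4),'head',np.arctan2(d[1],d[0]))
h=1.849;r=p[:2]-[.5248,.2275];print('across',r@[np.sin(h),-np.cos(h)],'along',r@[np.cos(h),np.sin(h)])
l=c[3]-c[0]+c[2]-c[1];print('tilt',np.arcsin(l[2]/np.linalg.norm(l)))
```

```text
scene0 809 35.86 44.61 130.1
s14 818 35.86 44.77 143.9
top0 701 34.13 37.61 93.4
t14 724 34.1 37.73 99.9
[[0.5127 0.2098 0.182 ]
 [0.5046 0.2417 0.1841]
 [0.5397 0.2507 0.1846]
 [0.5479 0.2195 0.1838]]
C [0.5262 0.2305 0.1836] head 1.822890364610458
across 0.0021687226019411593 along 0.002450282190223207
tilt 0.031918832195527484
```

Everything agrees. The blue image difference was only a change in brightness: the blue pair's centroid moved less than 0.2 px. Handing in.

```bash
python3 -c "
from plant import *
print(hand_in())"
```

```text
the job is handed in; nothing more can be done
None
```

The middle-sized red ear defenders are hanging by the headband over the steel bar, one cup each side. They are released, with the gripper clear and raised. The job was handed in at about 17 s; no verdict is reported.

**Position:** in the last two-view check, the crown centre was 2 mm off the bar axis sideways and 2.5 mm from its middle along the bar. Its top was at z = 0.184, which puts the mid point about 50 mm below the bar's axis.

**Angle and stillness:** the arch was about 1.5° off the bar's direction and tilted about 2°. Two pictures taken in quick succession showed no movement.

**Blue pair:** it is unmoved, with its image centroid shifted by less than 0.2 px in both fixed cameras.

**Disagreements:**
- **Camera heights:** the two fixed cameras put the crown and post tops 6 to 10 mm lower than the text. The wrist camera was within about 2 mm of it, so I used the wrist camera.
- **Arm drift:** while lowering to grasp, the arm drifted up to about 20 mm sideways and 2.7° in tilt. I corrected the sideways drift from the measured poses; the tilt could not be commanded and was accepted.
- **Blue difference:** a raw picture difference on the blue pair looked large, but it was only a change in brightness.

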